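Jack the sagging worktop level for jointing

ROBOT

A 6-joint arm with a two-finger parallel gripper is mounted at the origin on the work surface. World frame = base frame: x ahead of the robot, y to its left, z up, the work surface at z = 0. Lengths are in mm, angles in rad, forces in N, time in s.
With the tool pointing down it reaches from about 275 to 750 mm from the base axis. Payload 10.2 kg.
Tool frame: the origin (TCP) lies at the very end of the fingers, on their centre line; the grasp point (between the pads) lies 19 mm behind it; x points along the fingers, y is the direction in which the jaws open and shut, and the axes are right-handed (so a half turn about x gives the same grasp; the last joint's range is limited). The gripper opens to 85 mm and grips with 20 to 120 N. Pads are 22 mm wide; open, the fingers measure 114 mm over their backs; the gripper's body (76 mm by 85 mm) begins 54 mm behind the grasp point. The pads swing forward as they close: fully open they stand 13 mm farther back than shut.
Start: joints at [-1.572, 0.313, 1.498, -0, 1.331, -0.223], TCP at [115.479, -512.148, 231.294] pointing down, gripper open.
Joint ranges: [-2.94, 2.94], [-0.97, 2.17], [0.19, 2.56], [-1.23, 4.37], [0.02, 3.11], [-2.88, 2.88]. Speed limits (rad/s): [2.39, 2.39, 3.01, 3.14, 3.14, 3.14].

INTERFACE

Orientations are given as a unit quaternion [w, x, y, z].
In Python, from rig import ctrl, viewer, finish_job gives the robot as it stands.
- The arm moves only by the tool carry_out, never from a script. Its argument "targets" is a list of rows, each an object of numbers: "x", "y", "z": the shift along the world's x, y, z in m; "ax", "ay", "az": the turn, a rotation vector about the world's x, y, z in rad; "hand": the opening, from -1 (shut) to 1 (fully open). A call has 1 to 5 rows; each row is the pose to reach, as a shift and turn from the pose commanded when the call began; what a row does not reach only later rows make up. A row lasts 1/8 s, in which the tool goes at most 62.5 mm and 10.7 degrees, less where a joint would pass 70% of its speed; a pose out of reach is approached as far as the arm can. A call with a gripper value outside its range is refused whole. The fingers move at their own pace and stop on an object; "grip_force" is the grip in N (left out, the last holds). Time passes only in rows, so rows that repeat a pose let the fingers close. It gives the time, the measured TCP pose, the force and the opening at its end, in the units of the state.
- ctrl.sense(): the state, without advancing time (a new reading comes with each control period).
- viewer.capture(name): name is "scene" or "top" or "wrist"; returns the picture (480x640x3 uint8, blue, green, red); there is no depth.
- viewer.camera_info(name): a dict with "fx", "fy", "cx", "cy" (pixels), "k1" (the pictures are not rectified: a ray, as slopes to the right and down, at radius r is drawn at 1 + k1 r^2 times it, then the intrinsics apply), "R" (3x3) and "t" (3): a world point X has camera coordinates R X + t. Camera axes: x right, y down, z forward; pixel columns grow to the right and rows downward; lengths in mm; the calibration is good to about 2 mm. A picture is of the moment at which its call begins: read the wrist's pose just before it. camera_info takes no time and is no camera call; for the wrist camera it gives the pose at the moment of the call.
- finish_job(): hands the job in, once; it reports no verdict.
The state is a dict: "time_s": time; "joints": joint angles; "dq": joint speeds; "tau": joint torques, N m; "eef_pos": TCP position; "ee_rot": TCP orientation; "force": force on the tool from outside, world axes, zero at the start; "wrist_torque": the same for the moment, N m; "grip_width": opening from 0.0 (shut) to 1.0 (fully open).
Only numpy, scipy, OpenCV 4.12 (cv2) and the standard library are available. Lean on these libraries where they do the work, as an engineer would, in place of code of your own. Each camera call takes 0.05 s, during which the arm holds its last target. There are 200 camera calls.

TASK

Stand the small lever jack on the table with its saddle centred under the cross marked on the steel lift plate at the edge of the sagging worktop. Pump it once to bed it in (handle fully down, then let it come all the way back up), then press the handle fully down again and finish while still holding it down, so that the jack alone carries the worktop level with the fixed worktop beside it. Leave the jar and mallet where they are.

Things in the scene. Friction and masses are not known exactly. Their poses are not given: they have to be found in the camera images.
- jack_grip (a point): Loose lever jack (0.88 kg): centre of its dark grip block, 42 mm above the table when standing. Axes: x from handle to saddle, y across, z up. Block 40 (x) x 32 (y) mm, its top 62 mm above the table; pinch it across y from above. Base plate 64 mm wide, 10 mm thick, x -165 to +125 mm from here. Handle pivot 50 mm behind (-x), saddle column 100 mm ahead (+x).
- saddle_top (a point): Centre of the top face of the jack's saddle, a round steel head 36 mm across on a 34 mm column, 100 mm along jack +x from jack_grip. 70 mm above the table with the handle up; rises 24 mm to 94 mm in step with the handle.
- pump_handle (a joint): Jack handle angle (rad): 0 fully up, 0.6 fully down on its stop. Sprung back to 0 when let go; no ratchet, the saddle sinks with it. Pivot on the jack's middle line, 50 mm along -x from jack_grip, 55 mm above the table; the handle runs from it to -x, slanting up 0.65 rad above level at 0, 0.05 rad at 0.6. Full stroke takes about 4 N at the pad, about 8 N with the worktop on.
- handle_pad (a point): Centre of the top face of the black rubber pad on the handle's end: 64 mm along the handle, 36 mm across, 14 mm thick; 110 mm from the pivot along the handle, 7 mm above its middle line. 127 mm above the table with handle up, 67 mm fully down; moves on an arc about the pivot, always above the base. Its x and z axes tilt with the handle.
- stand: Fixed wooden stand of the worktops. Origin on the table straight below the cross; x along the worktop's front edge, +y straight out from that edge to the free side where the jack comes in; worktops lie to -y. A batten stands under the worktop at y -110 to -80 mm; the table from there to +y is free. The fixed worktop: x 156 to 271, y -400 to -30 mm, top 122 mm above the table.
- lift_mark (a point): Underside of the steel lift plate straight below the cross marked on its top. Plate 60 mm wide, 8 mm thick, sticks out 60 mm from the front edge (y -30 to +30 mm of the stand), cross in its middle. This underside is 78 mm above the table while the worktop sags (8 mm above the lowered saddle), 94 mm when level. Axes as the stand's, tilted with the worktop.
- bolt_jar: Bystander: glass jar of 64 mm diameter, 85 mm tall, origin under its centre.
- mallet: Bystander: wooden-headed mallet lying on the table.
- worktop_edge (a point): Middle of the top front edge of the hinged worktop, 30 mm behind the cross (stand y -30 mm). 107 mm above the table as it sags, 122 mm when level with the fixed one. The worktop is 300 mm wide (stand x -150 to 150), 28 mm thick, hinged along x at stand y -400 mm; a white 8 mm template lies on it (top 130 mm when level). About 2.3 kg, some 11 N at the lift plate.

How it is judged (in metres and radians):
On the way, in this order (a step that is already met when the one before it is completed fails the run):
1. the jack stands on the table, handle up, saddle centred under the cross (within 12 mm) (horizontal distance between saddle_top and lift_mark below 0.012 m and height (world z) of jack_grip below 0.044 m and angle between jack_grip's own z axis and vertical below 0.04 rad and height (world z) of saddle_top below 0.073 m and value of joint pump_handle below 0.1 rad and height (world z) of lift_mark below 0.0804 m), for 0.2 s.
2. first stroke: handle fully down, the saddle lifting the worktop at the cross (value of joint pump_handle above 0.54 rad and height (world z) of lift_mark above 0.0912 m and horizontal distance between saddle_top and lift_mark below 0.015 m), for 0.05 s.
3. handle all the way back up, worktop down again (value of joint pump_handle below 0.08 rad and height (world z) of lift_mark below 0.0804 m), for 0.05 s.
4. second stroke: handle fully down again (value of joint pump_handle above 0.54 rad and height (world z) of lift_mark above 0.0912 m), for 0.2 s.
At the end, for the whole second after the job is handed in: The fingers press the handle (over 1 N) fully down (over 0.54 rad); the jack stands on the table, saddle within 15 mm of the cross, and carries the worktop (over 3 N) level (underside of the lift plate 91.2 to 96.8 mm above the table); the robot does not touch the worktop (all of step 4 and height (world z) of lift_mark below 0.0968 m and horizontal distance between saddle_top and lift_mark below 0.015 m and height (world z) of jack_grip below 0.046 m and angle between jack_grip's own z axis and vertical below 0.04 rad and contact force between saddle and worktop above 3 N and contact force between the fingers and pump_handle above 1 N and contact force between each of the arm, the fingers and worktop below 0.5 N); the arm keeps its last pose, push and grip.
It fails at once if a bystander is pushed away (more than 30 mm) (distance of any of bolt_jar, mallet from where it was at the start of the episode above 0.03 m).
It also fails if it takes over 61 s, if anything falls off the work surface, if the arm or the gripper's body presses on something with over 40 N, if the wrist force passes 120 N, or if a joint passes its speed limit or range.

## Working session

There is one attempt and no reset: what is moved stays moved. The work goes in short steps, Python scripts to look and compute and a tool call to move; the robot and the scene stay as the last step left them, time stands still between calls to the robot, and variables do not carry over. Pictures are saved under pics/ and viewed, about 8 in all and at most 12, crops included, and the job is handed in when it is done.

Besides the shell and the picture viewer there is one more tool, called after "Request:" as name(argument=value, ...) on one line, values as JSON. carry_out: Moves the arm, as the interface text tells. Its arguments: {"type":"object","properties":{"targets":{"type":"array"},"grip_force":{"type":"number"}},"required":["targets"]}

```bash
mkdir -p pics; ls; cat > h.py <<'E'
import numpy as np, cv2
from rig import ctrl, viewer
def ray(ci,u,v):
    x=(u-ci['cx'])/ci['fx'];y=(v-ci['cy'])/ci['fy'];a,b=x,y
    for _ in range(20):
        s=1+ci['k1']*(a*a+b*b);a,b=x/s,y/s
    R=np.array(ci['R']);t=np.array(ci['t']).ravel()
    return -R.T@t, R.T@np.array([a,b,1.])
def onz(ci,u,v,z):
    o,d=ray(ci,u,v);return o+d*(z-o[2])/d[2]
def proj(ci,X):
    c=np.array(ci['R'])@np.array(X,float)+np.array(ci['t']).ravel()
    a,b=c[0]/c[2],c[1]/c[2];s=1+ci['k1']*(a*a+b*b)
    return np.array([ci['fx']*a*s+ci['cx'],ci['fy']*b*s+ci['cy']])
E
python3 - <<'E'
from h import *
for n in ("top","scene"):
    cv2.imwrite(f'pics/{n}0.png',viewer.capture(n)); c=viewer.camera_info(n); print(n,c, -np.array(c['R']).T@np.array(c['t']))
print(ctrl.sense())
E
```

```text
pics
top {'fx': 559.2947303908294, 'fy': 559.2947303908294, 'cx': 317.756999641657, 'cy': 238.5864993699414, 'k1': -0.14212131089820276, 'R': array([[-0.07571502, -0.99712826, -0.00157023],
       [-0.97082959,  0.07407719, -0.22804052],
       [ 0.22750197, -0.01574167, -0.97365038]]), 't': array([142.31430422, 627.01709551, 850.71919492])} [425.96178923 108.84968734 971.51183602]
scene {'fx': 521.2247683187771, 'fy': 521.2247683187771, 'cx': 316.84820732595904, 'cy': 241.21688294306134, 'k1': -0.12764465556836743, 'R': array([[-0.47408096,  0.88034331,  0.01558514],
       [ 0.6240916 ,  0.34846555, -0.69934357],
       [-0.62109332, -0.32181892, -0.71461575]]), 't': array([ 189.49819968, -344.52075603, 1425.0799677 ])} [1189.95765197  411.84783238  774.49285526]
{'time_s': 0.1, 'joints': array([-1.57237561e+00,  3.13382355e-01,  1.49838206e+00,  5.44863996e-06,
        1.33098710e+00, -2.23416720e-01]), 'dq': array([ 1.54637970e-03, -9.82586083e-04, -2.09234551e-03,  1.32680483e-04,
       -7.15781194e-04,  9.51798730e-05]), 'tau': array([ 3.47362526e-03, -4.12901258e+01, -2.60142410e+01, -1.85479525e-04,
        3.03337103e-03, -4.71728504e-05]), 'eef_pos': array([ 115.49306277, -511.8985195 ,  230.79039763]), 'ee_rot': array([ 0.07786327,  0.70280927,  0.0786771 , -0.70271356]), 'force': array([ 0.10279825,  0.78844682, -0.84173001]), 'wrist_torque': array([-0.01043928, -0.03602071,  0.01545726]), 'grip_width': 0.9990613792215273}
```

View pics/top0.png

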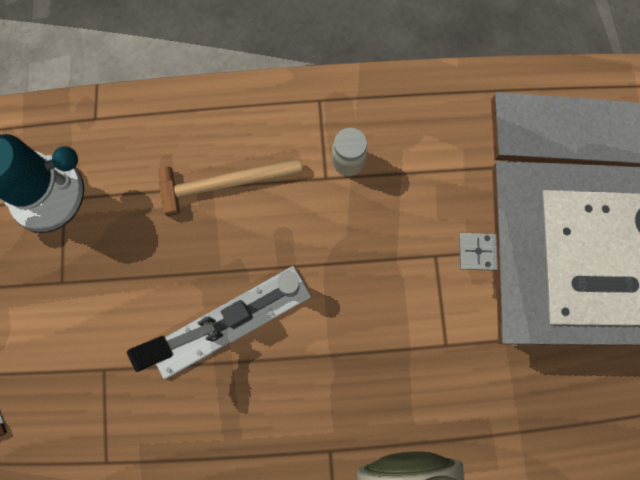

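View pics/scene0.png

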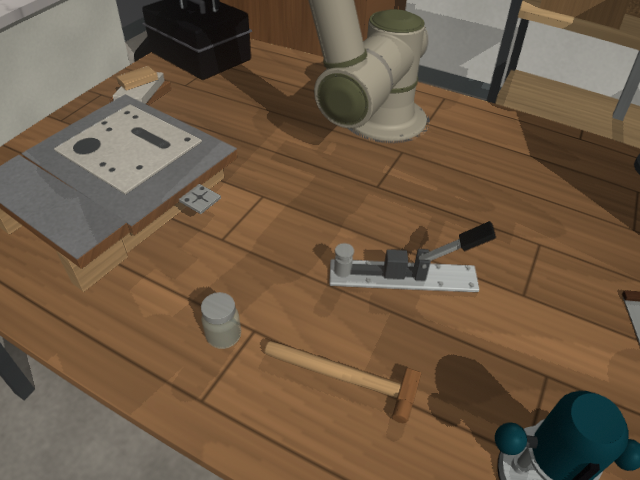

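```bash
cat > m.py <<'E'
from h import *
def seg(im,u0,v0,u1,v1,f):
    s=im[v0:v1,u0:u1].astype(int); m=f(s).astype(np.uint8)
    n,l,st,c=cv2.connectedComponentsWithStats(m); i=1+np.argmax(st[1:,4]); return c[i]+[u0,v0],st[i],(l==i).astype(np.uint8)
E
python3 - <<'E'
from m import *
im=cv2.imread('pics/top0.png');c=viewer.camera_info('top')
a=cv2.resize(im[225:275,450:520],None,fx=8,fy=8,interpolation=2)[:, :400]
b=cv2.resize(im[255:385,120:320],None,fx=4,fy=4,interpolation=2)
o=np.zeros((600,800,3),np.uint8);o[:520]=b
cv2.imwrite('pics/jack.png',o[:520]);cv2.imwrite('pics/cross.png',a)
for n,(u,v),z in [('cross',(478.5,251),86),('saddle',(289,284.5),70),('grip',(236,314),62),('jar',(350,138),85),('mal head',(168,190),20),('mal tip',(300,167),20),('edgeR',(496.5,160),107),('edgeL',(501,343),107),('fixT',(496,94),122),('fixB',(496,155),122)]:
    p=onz(c,u,v,z);print(n,p.round(1),np.hypot(*p[:2]).round(1))
E
```

```text
cross [ 592.  -166.2   86. ] 614.9
saddle [563.7 146.7  70. ] 582.5
grip [522.8 236.4  62. ] 573.8
jar [804.9  26.2  85. ] 805.3
mal head [758.7 356.3  20. ] 838.2
mal tip [783.1 115.4  20. ] 791.6
edgeR [ 739.8 -213.3  107. ] 769.9
edgeL [ 440.4 -176.   107. ] 474.3
fixT [ 853.8 -227.1  122. ] 883.5
fixB [ 743.1 -208.3  122. ] 771.7
```

View pics/jack.png

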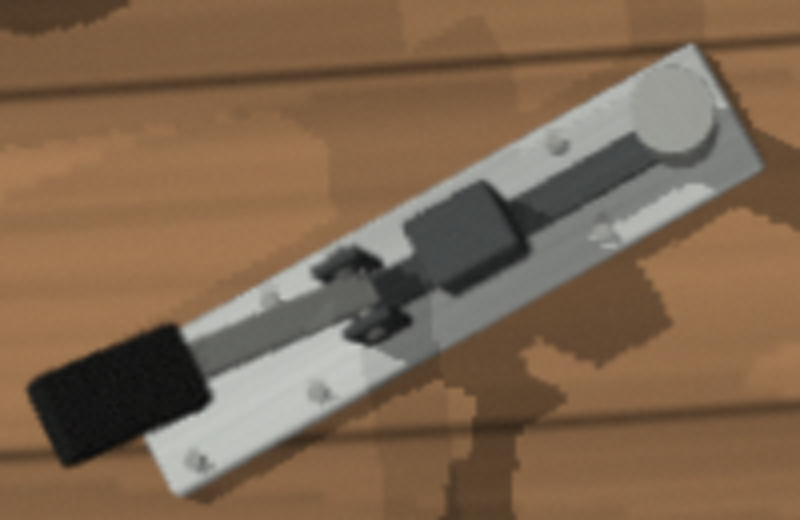

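View pics/cross.png

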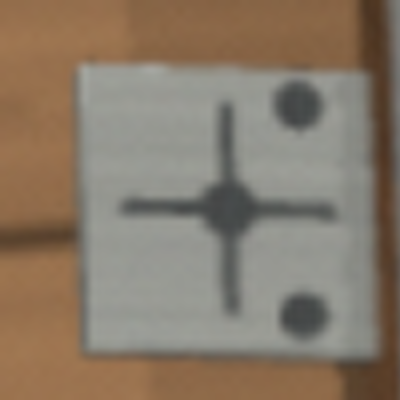

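```bash
python3 - <<'E'
from m import *
c=viewer.camera_info('top')
f=lambda X,Y,z:onz(c,120+X/4,255+Y/4,z)
A,B,C=f(693,43,10),f(763,165,10),f(180,493,10)
s=f(674,108,70);g=f(463,234,62)
d=(B-C)[:2];print('len',np.hypot(*d),'w',np.linalg.norm(A-B));th=np.arctan2(d[1],d[0]);e=d/np.hypot(*d)
mid=(A+B)/2
print('yaw',th,'saddle',s,'grip',g,'grip from saddle',s[:2]-100*e,'from base',mid[:2]-125*e, 'saddle-grip yaw',np.arctan2(*(s-g)[1::-1]))
cr=onz(c,478.6,251,86);print(cr)
x=onz(c,450+225/8,225+105/8,86)-onz(c,450+233/8,225+312/8,86);print('stand yaw',np.arctan2(x[1],x[0]),np.arctan2(-213.3+176,739.8-440.4))
sense=ctrl.sense()
from scipy.spatial.transform import Rotation as R
q=sense['ee_rot'];print(R.from_quat(np.r_[q[1:],q[0]]).as_matrix().round(3),sense['eef_pos'])
E
```

```text
len 285.4603276703464 w 61.71856049783451
yaw -1.127127109940997 saddle [567.84755237 147.26502223  70.        ] grip [523.68469436 236.81180273  62.        ] grip from saddle [524.92192032 237.58329343] from base [523.77665333 239.29515285] saddle-grip yaw -1.1126179997766452
[ 592.03424688 -166.37212335   86.        ]
stand yaw -0.10150682844444474 -0.12394389487824527
[[ 0.     0.22  -0.975]
 [ 0.001 -0.975 -0.22 ]
 [-1.    -0.001 -0.   ]] [ 115.49306277 -511.8985195   230.79039763]
```

Request:
carry_out(targets=[{"x":0.029,"y":0.053,"z":0,"az":0.13,"hand":1},{"x":0.058,"y":0.106,"z":0,"az":0.26,"hand":1},{"x":0.087,"y":0.159,"z":0,"az":0.39,"hand":1},{"x":0.116,"y":0.212,"z":0,"az":0.52,"hand":1},{"x":0.145,"y":0.265,"z":0,"az":0.65,"hand":1}])

```text
invalid input at $.targets[0]: expected keys x, y, z, ax, ay, az, hand
```

Request:
carry_out(targets=[{"x":0.029,"y":0.053,"z":0,"az":0.13,"hand":1},{"x":0.058,"y":0.106,"z":0,"az":0.26,"hand":1},{"x":0.087,"y":0.159,"z":0,"az":0.39,"hand":1},{"x":0.116,"y":0.212,"z":0,"az":0.52,"hand":1},{"x":0.145,"y":0.265,"z":0,"az":0.65,"hand":1}])

```text
invalid input at $.targets[0]: expected keys x, y, z, ax, ay, az, hand
```

Request:
carry_out(targets=[{"x":0.029,"y":0.053,"z":0,"az":0.13,"hand":1},{"x":0.058,"y":0.106,"z":0,"az":0.26,"hand":1},{"x":0.087,"y":0.159,"z":0,"az":0.39,"hand":1},{"x":0.118,"y":0.219,"z":0,"az":0.5,"hand":1},{"x":0.118,"y":0.219,"z":0,"az":0.5,"hand":1}])

```text
invalid input at $.targets[0]: expected keys x, y, z, ax, ay, az, hand
```

Request:
carry_out(targets=[{"x":0.029,"y":0.053,"z":0,"ax":0,"ay":0,"az":0.13,"hand":1},{"x":0.058,"y":0.106,"z":0,"ax":0,"ay":0,"az":0.26,"hand":1},{"x":0.087,"y":0.159,"z":0,"ax":0,"ay":0,"az":0.39,"hand":1},{"x":0.116,"y":0.212,"z":0,"ax":0,"ay":0,"az":0.52,"hand":1},{"x":0.145,"y":0.265,"z":0,"ax":0,"ay":0,"az":0.65,"hand":1}])

```text
time_s: 0.72
eef_pos: [260.9, -245.3, 231.2]
ee_rot: [0.3, 0.641, 0.3, -0.64]
force: [1.0, 0.0, -0.2]
grip_width: 1.001
```

Request:
carry_out(targets=[{"x":0.029,"y":0.053,"z":0,"ax":0,"ay":0,"az":0.13,"hand":1},{"x":0.058,"y":0.106,"z":0,"ax":0,"ay":0,"az":0.26,"hand":1},{"x":0.087,"y":0.159,"z":0,"ax":0,"ay":0,"az":0.39,"hand":1},{"x":0.116,"y":0.212,"z":0,"ax":0,"ay":0,"az":0.52,"hand":1},{"x":0.145,"y":0.265,"z":0,"ax":0,"ay":0,"az":0.65,"hand":1}])

```text
time_s: 1.35
eef_pos: [406.0, 19.9, 231.3]
ee_rot: [0.489, 0.511, 0.489, -0.511]
force: [0.6, -0.1, 0.1]
grip_width: 0.997
```

Request:
carry_out(targets=[{"x":0.029,"y":0.053,"z":0,"ax":0,"ay":0,"az":0.13,"hand":1},{"x":0.058,"y":0.106,"z":0,"ax":0,"ay":0,"az":0.26,"hand":1},{"x":0.087,"y":0.159,"z":0,"ax":0,"ay":0,"az":0.39,"hand":1},{"x":0.118,"y":0.219,"z":0,"ax":0,"ay":0,"az":0.5,"hand":1},{"x":0.118,"y":0.219,"z":0,"ax":0,"ay":0,"az":0.5,"hand":1}])

```text
time_s: 1.98
eef_pos: [523.7, 239.7, 229.7]
ee_rot: [0.599, 0.374, 0.601, -0.375]
force: [-0.4, -0.2, 0.3]
grip_width: 1.001
```

```bash
python3 - <<'E'
from m import *
c=viewer.camera_info('wrist');cv2.imwrite('pics/w1.png',viewer.capture('wrist'))
print((-np.array(c['R']).T@np.array(c['t'])).round(1),np.array(c['R']).round(3).tolist())
import pickle;pickle.dump(c,open('w1.pkl','wb'))
for X in [(524,238,62),(567,147,70)]:print(proj(c,X))
s=ctrl.sense();from scipy.spatial.transform import Rotation as R
q=s['ee_rot'];print(R.from_quat(np.r_[q[1:],q[0]]).as_matrix().round(3))
E
```

```text
[489.2 310.2 372.2] [[0.898, 0.44, -0.001], [0.419, -0.855, 0.306], [0.134, -0.276, -0.952]]
[322.93660787 222.22254323]
[321.2098663  340.76531504]
[[-0.002  0.899  0.438]
 [-0.     0.438 -0.899]
 [-1.    -0.002 -0.   ]]
```

View pics/w1.png

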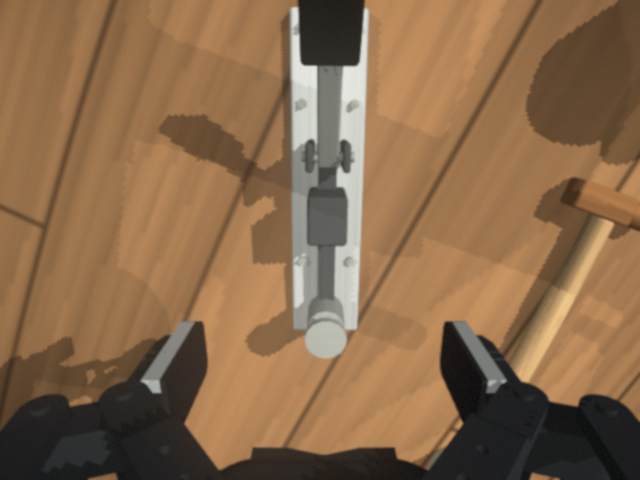

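```bash
python3 - <<'E'
from m import *
import pickle;c=pickle.load(open('w1.pkl','rb'))
s=onz(c,326,340,70);g=onz(c,327,221,62);print(s,g,np.arctan2(*(s-g)[1::-1]),np.linalg.norm(s-g))
A=onz(c,293,329,10);B=onz(c,357,329,10);C=onz(c,291.5,12,10);D=onz(c,368,12,10)
for p,q in((A,C),(B,D)):print(np.arctan2(*(p-q)[1::-1]))
print(np.linalg.norm(A-B),(A+B)/2)
E
```

```text
[570.28998268 149.43498676  70.        ] [526.41429773 240.28162271  62.        ] -1.1208698956748728 101.20369060602374
-1.131645127127437
-1.1224403328909056
63.82938764903812 [579.96545435 128.26847617  10.        ]
```

Request:
carry_out(targets=[{"x":0.002,"y":0,"z":-0.06,"ax":0,"ay":0,"az":-0.01,"hand":1},{"x":0.002,"y":0,"z":-0.12,"ax":0,"ay":0,"az":-0.01,"hand":1},{"x":0.002,"y":0,"z":-0.17,"ax":0,"ay":0,"az":-0.01,"hand":1},{"x":0.002,"y":0,"z":-0.203,"ax":0,"ay":0,"az":-0.01,"hand":1},{"x":0.002,"y":0,"z":-0.203,"ax":0,"ay":0,"az":-0.01,"hand":1}])

```text
time_s: 2.65
eef_pos: [524.1, 235.5, 26.8]
ee_rot: [0.596, 0.378, 0.598, -0.38]
force: [-1.2, 0.4, 0.9]
grip_width: 0.999
```

Request:
carry_out(grip_force=60, targets=[{"x":0,"y":0,"z":0,"ax":0,"ay":0,"az":0,"hand":-1},{"x":0,"y":0,"z":0,"ax":0,"ay":0,"az":0,"hand":-1},{"x":0,"y":0,"z":0,"ax":0,"ay":0,"az":0,"hand":-1},{"x":0,"y":0,"z":0,"ax":0,"ay":0,"az":0,"hand":-1},{"x":0,"y":0,"z":0,"ax":0,"ay":0,"az":0,"hand":-1}])

```text
time_s: 3.28
eef_pos: [526.6, 237.1, 29.8]
ee_rot: [0.598, 0.379, 0.596, -0.378]
force: [1.5, 0.5, 6.0]
grip_width: 0.364
```

Request:
carry_out(targets=[{"x":0,"y":0,"z":0.01,"ax":0,"ay":0,"az":0,"hand":-1},{"x":0,"y":0,"z":0.025,"ax":0,"ay":0,"az":0,"hand":-1},{"x":0.01,"y":-0.024,"z":0.03,"ax":0,"ay":0,"az":-0.06,"hand":-1},{"x":0.026,"y":-0.064,"z":0.03,"ax":0,"ay":0,"az":-0.16,"hand":-1},{"x":0.042,"y":-0.104,"z":0.03,"ax":0,"ay":0,"az":-0.26,"hand":-1}])

```text
time_s: 3.9
eef_pos: [567.6, 131.9, 58.9]
ee_rot: [0.542, 0.453, 0.543, -0.454]
force: [-0.2, 0.3, -9.0]
grip_width: 0.365
```

Request:
carry_out(targets=[{"x":0.016,"y":-0.04,"z":0,"ax":0,"ay":0,"az":-0.1,"hand":-1},{"x":0.032,"y":-0.08,"z":0,"ax":0,"ay":0,"az":-0.2,"hand":-1},{"x":0.045,"y":-0.113,"z":0,"ax":0,"ay":0,"az":-0.296,"hand":-1},{"x":0.045,"y":-0.113,"z":-0.015,"ax":0,"ay":0,"az":-0.296,"hand":-1},{"x":0.045,"y":-0.113,"z":-0.02,"ax":0,"ay":0,"az":-0.296,"hand":-1}])

```text
time_s: 4.53
eef_pos: [611.3, 20.4, 37.1]
ee_rot: [-0.47, -0.527, -0.472, 0.528]
force: [-0.0, 0.1, -8.7]
grip_width: 0.368
```

```bash
python3 - <<'E'
from m import *
t=viewer.capture('top');s=viewer.capture('scene');print(ctrl.sense())
b=cv2.resize(t[190:340,300:520],None,fx=3,fy=3,interpolation=2)
a=cv2.resize(s[140:340,120:420],None,fx=2.2,fy=2.2,interpolation=2)
cv2.imwrite('pics/t2.png',t);cv2.imwrite('pics/s2.png',s);
cv2.imwrite('pics/s2c.png',a)
E
```

```text
{'time_s': 4.625, 'joints': array([-1.57199268e-01,  7.04552142e-01,  1.42193284e+00,  1.27330172e-04,
        1.01737102e+00, -4.37396861e-02]), 'dq': array([ 0.00305492, -0.01340906, -0.01786791, -0.00124491,  0.00556971,
        0.0020622 ]), 'tau': array([-6.16432428e-01, -5.86386395e+01, -2.45360237e+01,  8.80332850e-02,
       -8.97830981e-02, -3.69767353e-03]), 'eef_pos': array([611.61512922,  20.83459874,  37.57479076]), 'ee_rot': array([-0.47018403, -0.52708419, -0.47147193,  0.52803737]), 'force': array([-0.50027394,  0.13692495, -8.80361768]), 'wrist_torque': array([-0.15339068, -0.00054395, -0.08822371]), 'grip_width': 0.3636571771166319}
```

View pics/s2c.png

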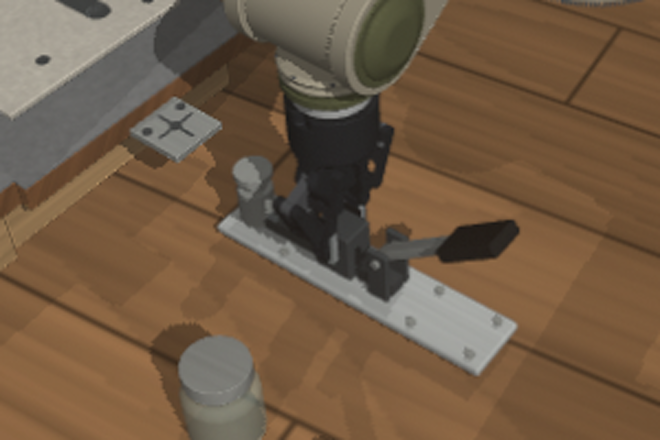

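```bash
python3 - <<'E'
from m import *
c=viewer.camera_info('scene')
s=onz(c,120+253/2.2,140+168/2.2,79);x=onz(c,120+176/2.2,140+126/2.2,86);print(s,x,x-s)
b=cv2.resize(cv2.imread('pics/t2.png')[190:340,300:520],None,fx=3,fy=3,interpolation=2);cv2.imwrite('pics/t2c.png',b)
E
```

```text
[603.68934294 -73.66107335  79.        ] [ 597.3120002  -163.26212432   86.        ] [ -6.37734274 -89.60105097   7.        ]
```

View pics/t2c.png

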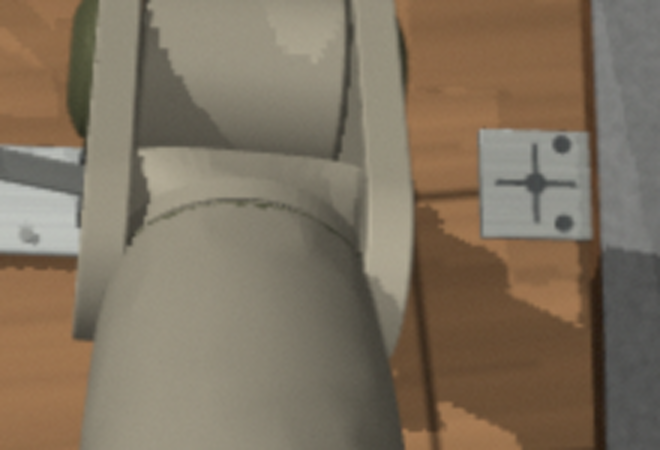

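Request:
carry_out(targets=[{"x":0,"y":0,"z":-0.008,"ax":0,"ay":0,"az":0,"hand":-1},{"x":-0.002,"y":-0.025,"z":-0.008,"ax":0,"ay":0,"az":0,"hand":-1},{"x":-0.004,"y":-0.055,"z":-0.008,"ax":0,"ay":0,"az":0,"hand":-1},{"x":-0.007,"y":-0.083,"z":-0.008,"ax":0,"ay":0,"az":0,"hand":-1},{"x":-0.007,"y":-0.083,"z":-0.008,"ax":0,"ay":0,"az":0,"hand":-1}])

```text
time_s: 5.25
eef_pos: [605.4, -64.6, 30.4]
ee_rot: [0.47, 0.528, 0.47, -0.528]
force: [0.4, 1.3, -8.8]
grip_width: 0.365
```

```bash
python3 - <<'E'
from m import *
t=viewer.capture('wrist');s=viewer.capture('scene');q=ctrl.sense();print(q['eef_pos'],q['force'])
a=cv2.resize(s[140:290,130:380],None,fx=3,fy=3,interpolation=2)
cv2.imwrite('pics/w3.png',t);cv2.imwrite('pics/s3.png',s);cv2.imwrite('pics/s3c.png',a)
E
```

```text
[605.45502795 -62.6165314   30.25802763] [ 0.64443154  0.41191218 -8.66259251]
```

View pics/s3c.png

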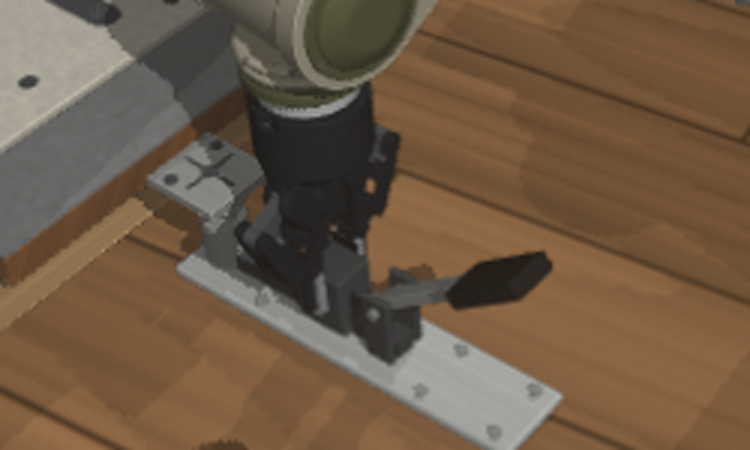

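```bash
python3 - <<'E'
from m import *
c=viewer.camera_info('scene');f=lambda X,Y,z:onz(c,130+(X+.5)/3-.5,140+(Y+.5)/3-.5,z)
x=f(210,172,86);z=11.5
A=f(178,266,z);E=f(470,421,z);F=f(562,396,z);d=(A-E)[:2];e=d/np.hypot(*d);n=np.array([-e[1],e[0]])
s=A[:2]-25*e-32*n; s2=F[:2]+265*e+32*n
print('yaw',np.arctan2(e[1],e[0]),'saddle',s,s2,'cross',x,'diff',x[:2]-s, x[:2]-s2)
# column bottom front? grip face
w=cv2.imread('pics/w3.png');cv2.imwrite('pics/w3c.png',w)
E
```

```text
yaw -1.6574221922583998 saddle [ 594.90734414 -157.06474524] [ 608.342583   -159.11681548] cross [ 596.96485031 -164.37503887   86.        ] diff [ 2.05750617 -7.31029363] [-11.37773269  -5.25822339]
```

View pics/w3c.png

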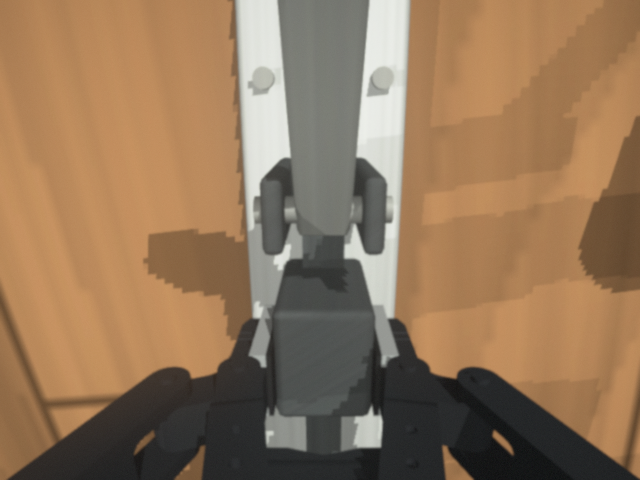

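```bash
python3 - <<'E'
from m import *
c=viewer.camera_info('wrist');q=ctrl.sense();print(q['eef_pos'])
for z in (62,64):
  P=[onz(c,u,v,z) for u,v in((274,310),(372,310),(278,415),(370,415))]
  g=np.mean(P,0);print(g,(P[0]-P[2]),(P[0]-P[1]))
# base edges
L=[onz(c,u,v,11.5) for u,v in((237,0),(253,310),(409,0),(396,310))]
for p,r in((L[1],L[0]),(L[3],L[2])):print('yaw',np.arctan2(*(p-r)[1::-1]))
print('centre line',(L[0]+L[2])/2,(L[1]+L[3])/2)
E
```

```text
[605.45502795 -62.6165314   30.25802763]
[605.77395932 -59.22672775  62.        ] [ 4.68119303 38.4768335   0.        ] [-29.16763507   3.36618164   0.        ]
[605.92486498 -57.87821204  64.        ] [ 4.59654972e+00  3.77811120e+01 -1.42108547e-14] [-28.6402385   3.3053158   0.       ]
yaw -1.6859542583322595
yaw -1.6737585540968993
centre line [618.7732076  54.9741533  11.5      ] [605.60313665 -65.30825022  11.5       ]
```

Request:
carry_out(targets=[{"x":0,"y":-0.007,"z":0,"ax":0,"ay":0,"az":0,"hand":-1},{"x":0,"y":-0.007,"z":-0.001,"ax":0,"ay":0,"az":0,"hand":-1},{"x":0,"y":-0.007,"z":-0.002,"ax":0,"ay":0,"az":0,"hand":-1},{"x":0,"y":-0.007,"z":-0.002,"ax":0,"ay":0,"az":0,"hand":-1}])

```text
time_s: 5.85
eef_pos: [605.7, -70.4, 29.9]
ee_rot: [-0.471, -0.528, -0.47, 0.528]
force: [-6.4, -1.6, 5.4]
grip_width: 0.369
```

Request:
carry_out(targets=[{"x":0,"y":0,"z":0,"ax":0,"ay":0,"az":0,"hand":0.3},{"x":0,"y":0,"z":0,"ax":0,"ay":0,"az":0,"hand":0.3},{"x":0,"y":0,"z":0,"ax":0,"ay":0,"az":0,"hand":0.3},{"x":0,"y":0,"z":0.04,"ax":0,"ay":0,"az":0,"hand":0.3},{"x":0,"y":0,"z":0.09,"ax":0,"ay":0,"az":0,"hand":0.3}])

```text
time_s: 6.48
eef_pos: [605.1, -70.0, 118.7]
ee_rot: [-0.47, -0.528, -0.471, 0.528]
force: [-0.1, -0.8, 0.4]
grip_width: 0.647
```

Request:
carry_out(targets=[{"x":0.004,"y":0.03,"z":0.055,"ax":0,"ay":0,"az":0,"hand":0.3},{"x":0.008,"y":0.085,"z":0.11,"ax":0,"ay":0,"az":0,"hand":0.3},{"x":0.015,"y":0.137,"z":0.12,"ax":0,"ay":0,"az":0,"hand":-1},{"x":0.015,"y":0.137,"z":0.12,"ax":0,"ay":0,"az":0,"hand":-1}])

```text
time_s: 6.98
eef_pos: [620.9, 70.4, 240.2]
ee_rot: [0.472, 0.528, 0.471, -0.526]
force: [0.4, -0.4, -0.5]
grip_width: 0.233
```

```bash
python3 - <<'E'
from m import *
import pickle
q=ctrl.sense();c=viewer.camera_info('wrist');w=viewer.capture('wrist');t=viewer.capture('top');s=viewer.capture('scene');print(q['eef_pos'],q['force'],q['grip_width'])
for n,i in(('w4',w),('t4',t),('s4',s)):cv2.imwrite(f'pics/{n}.png',i)
pickle.dump(c,open('w4.pkl','wb'))
a=cv2.resize(s[150:290,140:390],None,fx=3.2,fy=3.2,interpolation=2)
b=np.hstack([t[180:330,340:540],cv2.resize(w,(200,150))]);b=cv2.resize(b,(800,300),interpolation=2)
o=np.zeros((600,800,3),np.uint8);o[:300]=b;o[300:]=cv2.resize(s[150:270,140:460],(800,300),interpolation=2);cv2.imwrite('pics/m4.png',o)
E
```

```text
[620.91971829  70.38447447 240.15429518] [ 0.35207604 -0.3747111  -0.52580363] 0.23287038957391515
```

View pics/m4.png

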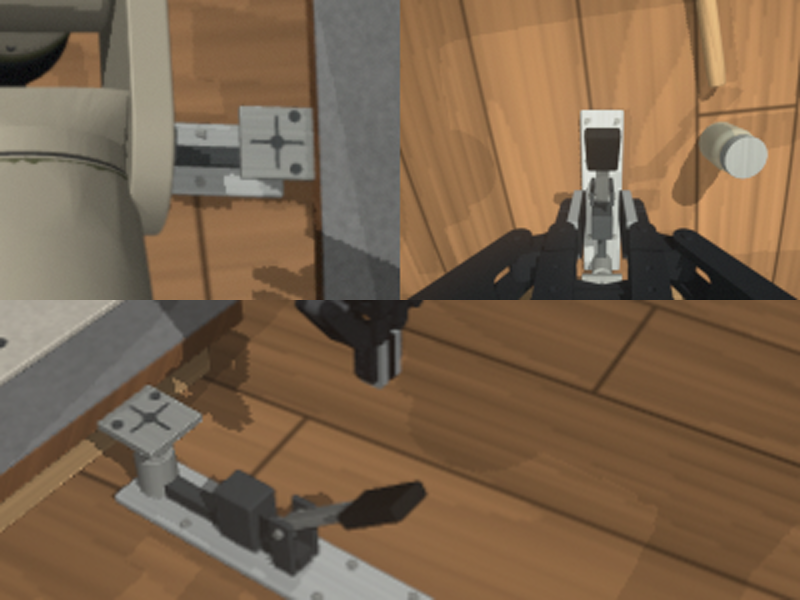

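```bash
python3 - <<'E'
from m import *
import pickle
ct=viewer.camera_info('top');cs=viewer.camera_info('scene');cw=pickle.load(open('w4.pkl','rb'))
th=-1.68;e=np.array([np.cos(th),np.sin(th)]);n=np.array([-e[1],e[0]])
T=lambda X,Y,z:onz(ct,340+X/2,180+Y/2,z)[:2]
S=lambda X,Y,z:onz(cs,140+X/2.5,150+(Y-300)/2.5,z)[:2]
x=T(277,141.5,86);print('top cross',x,'saddle',T(283,194,10)-25*e+32*n)
print('top edge pts',T(176,123,10),T(176,196,10), 'mid', )
x=S(151,417,86);print('scene cross',x,'saddle corner',S(117,494,10)-25*e-32*n,'block',S(244,494,62)+100*e)
# wrist: block top and base
W=lambda X,Y,z:onz(cw,(X-400)*3.2,Y*3.2,z)[:2]
for X,Y in((582,110),(624,110)):print(W(X,Y,10))
p=(W(582,110,10)+W(624,110,10))/2;print('wrist rear mid -> saddle',p+265*e)
print('pad (z127) centre',W(602.5,150,127), 'exp', p+(165-50-92)*e)
E
```

```text
top cross [ 592.46220813 -166.26350645] saddle [ 594.00997146 -167.38941853]
top edge pts [ 630.46789069 -101.17273304] [565.44413476 -93.40995974] mid
scene cross [ 595.74545568 -163.44488107] saddle corner [ 594.94434794 -163.06905099] block [ 602.72863621 -161.97308902]
[ 883.42337338 -121.85155538]
[1049.9889201  -146.93016029]
wrist rear mid -> saddle [ 937.8246574  -397.81230642]
pad (z127) centre [ 882.73504977 -181.42146655] exp [ 964.19945144 -157.25385149]
```

Request:
carry_out(targets=[{"x":-0.002,"y":-0.011,"z":-0.05,"ax":0,"ay":0,"az":0,"hand":-1},{"x":-0.002,"y":-0.011,"z":-0.09,"ax":0,"ay":0,"az":0,"hand":-1},{"x":-0.002,"y":-0.011,"z":-0.1,"ax":0,"ay":0,"az":0,"hand":-1},{"x":-0.002,"y":-0.011,"z":-0.1,"ax":0,"ay":0,"az":0,"hand":-1}])

```text
time_s: 7.62
eef_pos: [618.7, 55.1, 138.7]
ee_rot: [-0.47, -0.528, -0.47, 0.528]
force: [-0.7, 0.2, 0.4]
grip_width: -0.002
```

```bash
python3 - <<'E'
from m import *
q=ctrl.sense();s=viewer.capture('scene');w=viewer.capture('wrist');print(q['eef_pos'],q['force'],q['grip_width'])
cv2.imwrite('pics/m5.png',np.hstack([cv2.resize(s[130:310,160:400],(440,330),interpolation=2),cv2.resize(w[:,100:540],(303,330))]))
E
```

```text
[618.71412931  55.09728466 138.69277276] [-0.68080305  0.19127711  0.43582466] -0.0017587818158437832
```

View pics/m5.png

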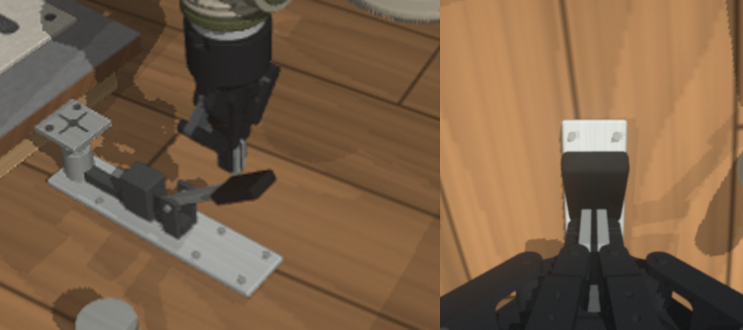

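Request:
carry_out(targets=[{"x":0.001,"y":0.008,"z":0,"ax":0,"ay":0,"az":0,"hand":-1},{"x":0.001,"y":0.011,"z":-0.014,"ax":0,"ay":0,"az":0,"hand":-1},{"x":0.002,"y":0.018,"z":-0.028,"ax":0,"ay":0,"az":0,"hand":-1},{"x":0.003,"y":0.025,"z":-0.043,"ax":0,"ay":0,"az":0,"hand":-1},{"x":0.003,"y":0.029,"z":-0.056,"ax":0,"ay":0,"az":0,"hand":-1}])

```text
time_s: 8.35
eef_pos: [622.0, 85.4, 81.8]
ee_rot: [0.471, 0.528, 0.47, -0.527]
force: [2.0, -2.7, 6.7]
grip_width: -0.0
```

Request:
carry_out(targets=[{"x":0,"y":0.002,"z":-0.012,"ax":0,"ay":0,"az":0,"hand":-1},{"x":0,"y":0.002,"z":-0.016,"ax":0,"ay":0,"az":0,"hand":-1},{"x":0,"y":0.002,"z":-0.018,"ax":0,"ay":0,"az":0,"hand":-1}])

```text
time_s: 8.72
eef_pos: [622.4, 87.8, 66.3]
ee_rot: [0.471, 0.529, 0.47, -0.527]
force: [-6.8, 1.5, 27.9]
grip_width: 0.001
```

```bash
cat >> m.py <<'E'
def lift():
    q=ctrl.sense();s=viewer.capture('scene');r=cv2.imread('pics/s4.png')
    P=r[186:208,188:214];M=cv2.matchTemplate(s[160:220,170:230],P,cv2.TM_CCOEFF_NORMED);_,v,_,l=cv2.minMaxLoc(M)
    c=viewer.camera_info('scene');a=onz(c,200.4,196.8,86)
    print('match',v,'shift',l[0]+170-188,l[1]+160-186,'expected if level',proj(c,a+[0,0,16])-proj(c,a),q['eef_pos'].round(1),q['force'].round(1),q['time_s'])
    return s
E
python3 -c "
from m import *
cv2.imwrite('pics/s6.png',lift())"
```

```text
match 0.9364848732948303 shift -1 -6 expected if level [-1.11402467 -6.06466599] [622.4  87.8  66.3] [-6.8  1.5 27.9] 8.725
```

Request:
carry_out(targets=[{"x":0,"y":-0.003,"z":0.014,"ax":0,"ay":0,"az":0,"hand":-1},{"x":-0.001,"y":-0.007,"z":0.03,"ax":0,"ay":0,"az":0,"hand":-1},{"x":-0.002,"y":-0.013,"z":0.045,"ax":0,"ay":0,"az":0,"hand":-1},{"x":-0.003,"y":-0.02,"z":0.06,"ax":0,"ay":0,"az":0,"hand":-1},{"x":-0.003,"y":-0.023,"z":0.076,"ax":0,"ay":0,"az":0,"hand":-1}])

```text
time_s: 9.4
eef_pos: [617.8, 63.5, 140.3]
ee_rot: [-0.47, -0.528, -0.471, 0.529]
force: [-0.1, -0.2, 1.1]
grip_width: -0.002
```

Request:
carry_out(targets=[{"x":0,"y":0,"z":0,"ax":0,"ay":0,"az":0,"hand":-1},{"x":0,"y":0,"z":0,"ax":0,"ay":0,"az":0,"hand":-1}])

```text
time_s: 9.65
eef_pos: [618.1, 64.1, 139.5]
ee_rot: [-0.47, -0.528, -0.471, 0.528]
force: [-0.5, -0.4, -0.1]
grip_width: -0.002
```

```bash
python3 -c "
from m import *
s=lift();cv2.imwrite('pics/s7.png',s);r=cv2.imread('pics/s4.png')
P=r[232:262,230:270];print(cv2.minMaxLoc(cv2.matchTemplate(s[222:272,220:280],P,cv2.TM_CCOEFF_NORMED))[1::2],'base block expect 10,10')
P=r[220:235,275:310];print(cv2.minMaxLoc(cv2.matchTemplate(s[210:245,265:320],P,cv2.TM_CCOEFF_NORMED))[1::2],'handle expect 10,10')"
```

```text
match 0.9592469930648804 shift 0 0 expected if level [-1.11402467 -6.06466599] [618.1  64.1 139.5] [-0.5 -0.4 -0.1] 9.65
(0.9998424649238586, (10, 10)) base block expect 10,10
(0.8415424227714539, (9, 11)) handle expect 10,10
```

Request:
carry_out(targets=[{"x":0,"y":0.003,"z":-0.014,"ax":0,"ay":0,"az":0,"hand":-1},{"x":0.001,"y":0.01,"z":-0.028,"ax":0,"ay":0,"az":0,"hand":-1},{"x":0.002,"y":0.017,"z":-0.043,"ax":0,"ay":0,"az":0,"hand":-1},{"x":0.003,"y":0.021,"z":-0.057,"ax":0,"ay":0,"az":0,"hand":-1},{"x":0.003,"y":0.023,"z":-0.069,"ax":0,"ay":0,"az":0,"hand":-1}])

```text
time_s: 10.32
eef_pos: [621.2, 87.9, 70.2]
ee_rot: [-0.47, -0.528, -0.471, 0.528]
force: [-1.0, 0.2, 7.9]
grip_width: 0.002
```

Request:
carry_out(targets=[{"x":0,"y":0,"z":-0.004,"ax":0,"ay":0,"az":0,"hand":-1},{"x":0,"y":0,"z":-0.005,"ax":0,"ay":0,"az":0,"hand":-1},{"x":0,"y":0,"z":-0.005,"ax":0,"ay":0,"az":0,"hand":-1},{"x":0,"y":0,"z":-0.005,"ax":0,"ay":0,"az":0,"hand":-1}])

```text
time_s: 10.82
eef_pos: [621.3, 88.2, 67.0]
ee_rot: [0.47, 0.528, 0.471, -0.527]
force: [-5.6, 3.1, 16.0]
grip_width: 0.004
```

```bash
python3 -c "
from m import *
s=lift();t=viewer.capture('top');cv2.imwrite('pics/s8.png',s);r=cv2.imread('pics/s4.png')
P=r[232:262,230:270];print(cv2.minMaxLoc(cv2.matchTemplate(s[222:272,220:280],P,cv2.TM_CCOEFF_NORMED))[1::2],'base block expect 10,10')
print(ctrl.sense()['force'],ctrl.sense()['eef_pos'])
cv2.imwrite('pics/m8.png',np.vstack([cv2.resize(s[130:310,150:390],(400,300),interpolation=2),cv2.resize(t[190:310,400:560],(400,300),interpolation=2)]))"
```

```text
match 0.9347551465034485 shift -1 -6 expected if level [-1.11402467 -6.06466599] [621.3  88.2  67. ] [-5.6  3.1 16. ] 10.825
(0.9536612033843994, (10, 10)) base block expect 10,10
[-5.15560997  3.6466861  16.1079395 ] [621.32387742  88.18724307  67.00868278]
```

View pics/m8.png

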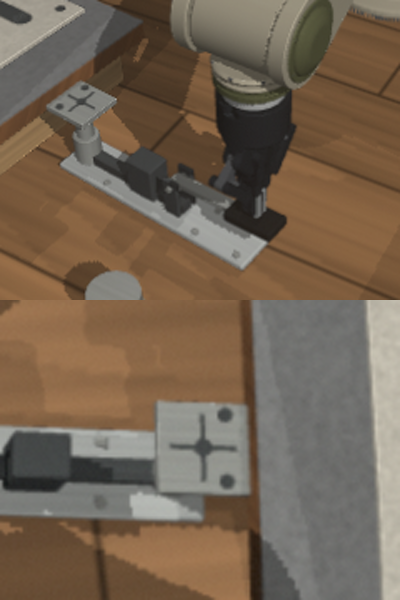

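```bash
python3 -c "
from rig import finish_job,ctrl
print(finish_job());print(ctrl.sense()['force'],ctrl.sense()['time_s'])"
```

```text
the job is handed in; nothing more can be done
None
the job is handed in; nothing more can be done
```

The jack is under the cross, has been pumped once, and the job was handed in at about 10.9 s with the handle held fully down. No verdict was reported.

- **Placing:** after release, the saddle measured within about 2 mm of the cross in both the top and scene cameras. One rougher estimate, from the grip block in the scene picture, put it 7 mm off, still inside the 12 mm limit. The jack stayed where it was placed through both strokes.
- **First stroke:** at handle-down the force was 28 N. The lift plate had moved up in the picture by 6 pixels, the amount expected when the worktop is level.
- **Return:** the fingers cleared the pad with no force on them. The plate returned to its sagging position. The handle looked fully up, but that image match was weaker (0.84) because of the gripper's shadow.
- **Second stroke, held:** the fingers press with 16 N against about 8 N needed, and the plate moved by the same level amount. In the last pictures the robot is clear of the worktop.

The jar and mallet stayed out of the arm's path, but I did not measure their positions again at the end.

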